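# Close up the cup-and-cutlery steriliser and start it

### The job

The steriliser on the counter is loaded and ready to run. With the fingertips alone, push its cutlery drawer fully home and press its lid down flat; only when both are shut, press the green start key right down and let it come up again. Lift or carry nothing, do not shove the steriliser along the counter, and leave the mugs and the shaker where they stand and the cutlery lying in its drawer.

Things in the scene. Friction and masses are not known exactly. Their poses are not given: they have to be found in the camera images.
- steriliser: Steel box steriliser, 300 mm long (its x), 170 wide (its y), 6 kg, loose on rubber feet (slides if shoved with over 25 N). Origin: middle of its footprint on the counter. -x end = drawer end (robot's left); +y side = hinge side (far from robot). Console over the drawer end: x -150 to -85 mm, top z 104. Open cup well: x -83 to 146, floor z 69, rim z 122.
- drawer_front (a point): Middle of the outer edge of the drawer's black pull lip (110 mm along the steriliser's y, 7 mm high, 15 mm out from the steel front, which is 164 mm wide, z 18 to 64). Moves with the drawer; when shut it is at x -167, y 0, z 58.5 mm in the steriliser's frame. Pushing towards the steriliser's +x shuts the drawer.
- drawer (a joint): How far the shallow steel cutlery drawer stands open, m: 0 shut against its stop, 0.12 fully out; it slides with about 2 N of friction and stays where it is left.
- lid_hinge (a point): Middle of the lid's hinge line, which runs along the steriliser's x; fixed at x 32.5, y 85, z 125 mm in the steriliser's frame.
- lid_edge (a point): Point on the outer (upper) face of the lid, middle of its free edge, 165 mm from the hinge line and 8 mm above the plane through it; moves with the lid. The lid is a clear panel in a 9 mm thick steel frame, 239 mm along the hinge, 174 mm from hinge to free edge, with a 70 mm black finger tab on that edge.
- lid (a joint): Lid opening angle t, rad: 0 flat on the rim, 1.4 fully up. From its hinge the lid points along -cos t in the steriliser's y and +sin t in z; its outer face looks up and away from the robot. The friction hinge (0.45 N m; lid 0.35 kg) holds it wherever it is left, so it must be pushed all the way down.
- start_key (a joint): Travel of the round green start key, m: 0 up, 0.006 fully down, where its spring pushes back with 5 N; it returns by itself.
- start_key_top (a point): Centre of the top of the green start key (26 mm across) on the console. It is pressed straight down.
- mug_1: Cream mug, upside down in the cup well, 64 x 91 x 50 mm with its handle; origin under its middle, z up.
- mug_3: Second cream mug, upside down in the cup well, 64 x 91 x 50 mm with its handle; origin under its middle, z up.
- spoon_1: Steel spoon 195 x 42 x 15 mm lying lengthwise in the drawer; origin under its middle.
- fork_1: Steel fork 200 x 27 x 14 mm lying lengthwise in the drawer; origin under its middle.
- mug_4: Cream mug standing upside down on the counter between the legs of the pre-rinse tap, 64 x 91 x 50 mm; origin under its middle. The tap itself (legs, spray head, riser up to 1.1 m) fills about x 0.44 to 0.58, y 0.25 to 0.52 m: pass it on the robot's side.
- mill_1: Shaker with a glass body and grey top, 44 mm across, 90 mm high, on the counter to the right of the tap; origin under its middle. The tiled wall behind begins at x 0.65 m, the counter's raised back rim a little before it.

How it is judged:
On the way, in this order (a step that is already met when the one before it is completed fails the run):
1. the drawer is fully home and the lid is flat shut (value of joint drawer below 0.003 m and value of joint lid below 0.03 rad), for 0.2 s.
2. the green start key is pressed down while both are shut (all of step 1 and value of joint start_key above 0.0045 m), for 0.1 s.
At the end, for the whole second after the job is handed in: Drawer within 3 mm of its stop, lid within 0.03 rad of flat, start key up again (within 1.5 mm), steriliser within 15 mm of where it stood and at rest, both mugs upright in the cup well and the spoon and fork lying in the drawer (all of step 1 and value of joint start_key below 0.0015 m and distance of steriliser from where it was at the start of the episode below 0.015 m and linear speed of steriliser below 0.01 m/s and z of mug_1 in the frame of steriliser between 0.06 and 0.085 m and z of mug_3 in the frame of steriliser between 0.06 and 0.085 m and angle between each of mug_1, mug_3's own z axis and vertical below 0.2 rad and z of spoon_1 in the frame of steriliser between 0.015 and 0.045 m and z of fork_1 in the frame of steriliser between 0.015 and 0.045 m); the robot touches nothing.
It fails at once if the start key is pressed while the drawer or the lid is not shut (value of joint start_key above 0.003 m and not (value of joint drawer below 0.003 m and value of joint lid below 0.03 rad)).
It fails at once if the steriliser is shoved, lifted or tipped (distance of steriliser from where it was at the start of the episode above 0.02 m or angle between steriliser's own z axis and vertical above 0.08 rad).
It fails at once if a mug in the cup well is lifted, tipped or moved more than 30 mm (not (z of mug_1 in the frame of steriliser below 0.085 m) or not (z of mug_3 in the frame of steriliser below 0.085 m) or not (angle between mug_1's own z axis and vertical below 0.2 rad) or not (angle between mug_3's own z axis and vertical below 0.2 rad) or distance of any of mug_1, mug_3 from where it was at the start of the episode above 0.03 m).
It fails at once if cutlery is lifted out of the drawer (not (z of spoon_1 in the frame of steriliser below 0.045 m) or not (z of fork_1 in the frame of steriliser below 0.045 m)).
It fails at once if the mug by the tap or the shaker is moved more than 30 mm (distance of any of mug_4, mill_1 from where it was at the start of the episode above 0.03 m).
It also fails if it takes over 64 s, if anything falls off the work surface, if the arm or the gripper's body presses on something with over 40 N, if the wrist force passes 120 N, or if a joint passes its speed limit or range.

### The arm

A 6-joint arm with a two-finger parallel gripper is mounted at the origin on the work surface; the furniture and walls round the work are solid. World frame = base frame: x ahead of the robot, y to its left, z up, the work surface at z = 0. Lengths are in m, angles in rad, forces in N, time in s.
With the tool pointing down it reaches from about 0.25 to 0.775 m from the base axis. Payload 4 kg.
Tool frame: the origin (TCP) lies between the finger pads; the fingertips stand 14 mm ahead of it and the grasp point (between the pads) lies 5 mm behind it (nose_length is the distance from the TCP to the fingertips, in m); z points along the fingers, y is the line along which they close (so a half turn about z gives the same grasp; the last joint's range is limited). The gripper opens to 94 mm and grips with 3 to 60 N. Pads are 16 mm wide; open, the fingers measure 119 mm over their backs; the gripper's body (75 mm by 177 mm) begins 78 mm behind the grasp point.
Start: joints at [1.083, 0.087, 1.371, -0, 1.684, -0.103], TCP at [0.206, 0.51, 0.22] pointing down, gripper open.
Joint ranges: [-3.1, 3.1], [-0.76, 2.03], [0.27, 2.55], [-1.08, 4.22], [0.17, 2.65], [-2.57, 2.57]. Speed limits (rad/s): [2.79, 2.79, 3.14, 3.14, 3.14, 3.14].

### API

Orientations are given as [roll, pitch, yaw] about the fixed x, y, z axes, in that order (R = Rz(yaw) Ry(pitch) Rx(roll)).
In Python, from bench import * gives the robot as it stands.
- The arm moves only by the tool move_arm, never from a script. Its argument "steps" is one flat list of numbers, 7 for each row, row after row: the turn, a rotation vector about the world's x, y, z in rad, then the shift along the world's x, y, z in m, then the opening, from 0 (shut) to 1 (fully open). A call has 1 to 12 rows; each row is the pose to reach, as a shift and turn from the pose commanded when the call began; what a row does not reach only later rows make up. A row lasts 1/10 s, in which the tool goes at most 50 mm and 8.59 degrees, less where a joint would pass 70% of its speed; a pose out of reach is approached as far as the arm can. A call with a gripper value outside its range is refused whole. The fingers move at their own pace and stop on an object; the grip force is fixed at half the most. Time passes only in rows, so rows that repeat a pose let the fingers close. It gives the time, the measured TCP pose, the force, the opening and the grip force at its end, in the units of the state.
- get_obs(): the state, without advancing time (a new reading comes with each control period).
- snapshot(name): name is "side" or "top"; returns (picture, depth): 400x640x3 uint8, red, green, blue; 400x640 float32, m along the optical axis (not along the pixel's ray), 0 where there is no reading.
- camera_model(name): a dict with "fx", "fy", "cx", "cy" (pixels), "rvec" (rotation vector, rad) and "tvec" (3), from world to camera coordinates, as OpenCV has them. Camera axes: x right, y down, z forward; pixel columns grow to the right and rows downward; lengths in m; the calibration is good to about 2 mm. A picture is of the moment at which its call begins. camera_model takes no time and is no camera call.
- close_job(): hands the job in; it is judged then, once.
Trained networks look in the newest picture that a camera, given by its name, has taken for a name from the list of things; names that differ only in an ending like _2 or _b are one class to them, and where a whole thing is asked for, a point or a joint stands for the part that bears it (a point fixed in the world has none). Each returns a list of dicts, best first, with "score" (0 to 1); they miss things now and then, are a little off and sometimes report something else, mostly with a low value. They report only what shows in the picture. A call takes as long as a camera call.
- silhouettes(camera, target): "pixels" (400x640 bool, what is visible of it) and "uv" ([column, row] in pixels, amid what is visible of it).
- spot_point(camera, target): "uv" ([column, row] in pixels: a listed point, or the origin of a listed thing).
The state is a dict: "time": time; "joint_positions": joint angles; "qvel": joint speeds; "joint_torque": joint torques, N m; "tool_pos": TCP position; "ee_rot": TCP orientation; "wrist_force": force on the tool from outside, world axes, zero at the start; "wrist_torque": the same for the moment, N m; "width": finger opening in m; "finger_force": force on a finger pad.
Only numpy, scipy, OpenCV 4.12 (cv2) and the standard library are available. Lean on these libraries where they do the work, as an engineer would, in place of code of your own. Each camera call takes 0.05 s, during which the arm holds its last target. There are 200 camera calls.

## Working session

There is one attempt and no reset: what is moved stays moved. The work goes in short steps, Python scripts to look and compute and a tool call to move; the robot and the scene stay as the last step left them, time stands still between calls to the robot, and variables do not carry over. Pictures are saved under pics/ and viewed, at most 10 in all, crops included, and the job is handed in when it is done.

Besides the shell and the picture viewer there is one more tool, called after "Call:" as name(argument=value, ...) on one line, values as JSON. move_arm: Moves the arm, as the interface text tells. Its arguments: {"type":"object","properties":{"steps":{"type":"array"}},"required":["steps"]}

```bash
mkdir -p pics; cat > h.py <<'E'
from bench import *
import numpy as np, cv2
def cam(n):
    m=camera_model(n);R=cv2.Rodrigues(np.array(m["rvec"],float))[0];return m,R,np.array(m["tvec"],float).reshape(3)
def unproj(n,uv,d):
    m,R,t=cam(n);p=np.array([(uv[0]-m["cx"])/m["fx"]*d,(uv[1]-m["cy"])/m["fy"]*d,d]);return R.T@(p-t)
def ray(n,uv):
    m,R,t=cam(n);return -R.T@t, R.T@np.array([(uv[0]-m["cx"])/m["fx"],(uv[1]-m["cy"])/m["fy"],1])
def atz(n,uv,z):
    o,d=ray(n,uv);return o+d*(z-o[2])/d[2]
def cloud(n,dep):
    m,R,t=cam(n);v,u=np.mgrid[:400,:640];P=np.stack([(u-m["cx"])/m["fx"]*dep,(v-m["cy"])/m["fy"]*dep,dep],-1);return (P-t)@R
E
python3 - <<'E'
from h import *
np.set_printoptions(precision=4,suppress=True)
for n in("side","top"):
    im,dep=snapshot(n);np.savez(f"{n}0.npz",im=im,dep=dep)
    cv2.imwrite(f"pics/{n}0.png",im[:,:,::-1]); print(n,"cam",ray(n,(320,200)))
    for t in("drawer_front","lid_hinge","lid_edge","start_key_top","steriliser","mill_1","mug_4"):
        for r in spot_point(n,t)[:2]:
            u,v=r["uv"];d=dep[min(399,max(0,int(round(v)))),min(639,max(0,int(round(u))))]
            print(t,round(r["score"],2),np.array(r["uv"]),unproj(n,r["uv"],d) if d>0 else None)
o=get_obs();print(o["tool_pos"],o["ee_rot"],o["wrist_force"],o["time"])
E
```

```text
side cam (array([ 0.0331, -0.3504,  1.1141]), array([ 0.3798,  0.3543, -0.8545]))
drawer_front 0.56 [319.3 214.3] [0.4941 0.0813 0.0013]
lid_hinge 0.55 [429.7 241.8] [ 0.4861 -0.2224  0.2749]
lid_edge 0.57 [421.6 227.7] [ 0.6445 -0.1428  0.0149]
start_key_top 0.47 [343.8 236.5] [ 0.439  -0.0487  0.1269]
steriliser 0.91 [383.9 278.8] [ 0.446  -0.1722  0.0696]
mill_1 0.69 [302.5 167.6] [0.5597 0.2091 0.0243]
mug_4 0.9 [379.  256.7] [ 0.4656 -0.1355  0.1056]
mug_4 0.7 [418.1 285.4] [ 0.4698 -0.2439  0.1122]
top cam (array([0.3396, 0.0755, 1.2951]), array([ 0.1502,  0.0093, -0.9886]))
drawer_front 0.76 [332. 216.] [0.4908 0.0539 0.0004]
lid_hinge 0.85 [427.6 179.8] [ 0.5656 -0.184   0.1469]
lid_edge 0.71 [447.9 196.7] [ 0.5031 -0.2004  0.2691]
lid_edge 0.52 [212.7 182.5] [0.5633 0.3637 0.1216]
start_key_top 0.63 [373.2 229.3] [ 0.4424 -0.0478  0.1265]
start_key_top 0.19 [328.8 214.9] [0.4937 0.0629 0.002 ]
steriliser 0.72 [408.7 216.5] [ 0.4765 -0.1403  0.114 ]
mill_1 0.63 [273.3 186.2] [0.5644 0.2135 0.0626]
mug_4 0.94 [445.6 214.6] [ 0.4815 -0.2346  0.1136]
mug_4 0.84 [211.2 180.9] [0.5706 0.3716 0.1059]
[0.2065 0.5098 0.2195] [ 3.1415 -0.      2.7568] [-0.3374  0.8471 -0.181 ] 0.8
```

View pics/side0.png

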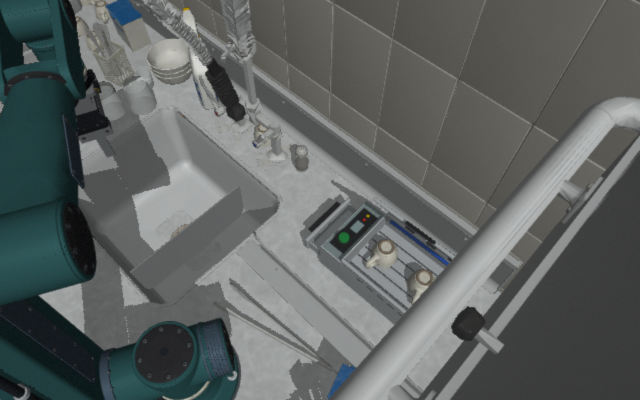

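View pics/top0.png

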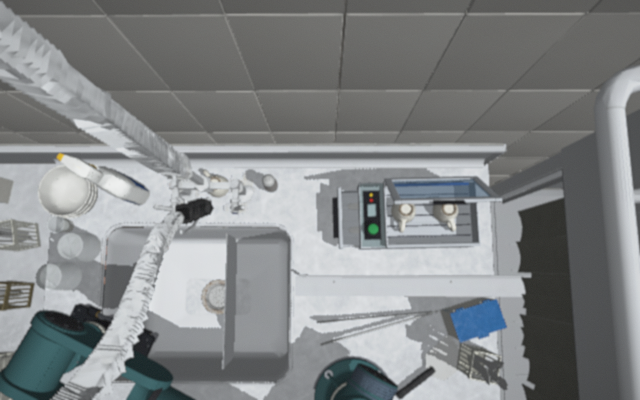

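The top view shows the drawer end at left (lip about (336,216)), green key at (373,229), mugs at (403,212) and (447,214), and the lid standing open at (390–495, 180–200). Next I fit the pose from the depth.

```bash
python3 - <<'E'
from h import *
np.set_printoptions(precision=4,suppress=True)
z=np.load("top0.npz");im,dep=z["im"],z["dep"];C=cloud("top",dep)
big=cv2.resize(im[160:270,310:510],None,fx=4,fy=4,interpolation=cv2.INTER_CUBIC);cv2.imwrite("pics/crop.png",big[:,:,::-1])
hsv=cv2.cvtColor(im,cv2.COLOR_RGB2HSV)
g=(hsv[...,0]>50)&(hsv[...,0]<80)&(hsv[...,1]>120)&(hsv[...,2]>80);g[:, :350]=0;g[:,400:]=0
print("green",g.sum(),np.argwhere(g).mean(0)[::-1],C[g].mean(0))
sub=np.zeros_like(g);sub[160:270,320:510]=1
c=sub&(abs(C[...,2]-.104)<.006)&(C[...,1]>-.12)&(C[...,1]<0.03)
P=C[c];print("console",len(P),P.min(0),P.max(0),np.median(P,0)); 
r=cv2.minAreaRect((P[:,:2]*1000).astype(np.float32));print(r)
for lo,hi in((.03,.05),(.05,.07),(.1,.11),(.115,.13),(.13,.2),(.2,.4)):
    m=sub&(C[...,2]>lo)&(C[...,2]<hi)&(dep>0);P=C[m]
    if len(P)>5: print(lo,hi,len(P),np.percentile(P,[2,50,98],axis=0).round(3).tolist())
for v in range(172,206,2): print(v,[C[v,u].round(3).tolist() for u in(420,450,470)])
print("row through lip");
for v in(205,225): print([(u,C[v,u].round(3).tolist()) for u in range(328,364,3)])
for n in("top","side"):
  for t in("drawer_front","lid_edge"):
    s=silhouettes(n,t)
    for q in s[:1]: print(n,t,q["score"],q["uv"],q["pixels"].sum())
E
```

```text
green 92 [372.8913 228.5978] [ 0.4444 -0.0473  0.1245]
console 1444 [ 0.3989 -0.12    0.098 ] [ 0.5691 -0.0143  0.11  ] [ 0.4918 -0.0479  0.1043]
((483.8762512207031, -66.95255279541016), (170.58067321777344, 104.91574096679688), 1.435459852218628)
0.03 0.05 121 [[0.399, -0.421, 0.03], [0.54, -0.196, 0.041], [0.64, 0.041, 0.05]]
0.05 0.07 2214 [[0.404, -0.388, 0.055], [0.456, -0.174, 0.067], [0.554, 0.052, 0.07]]
0.1 0.11 1631 [[0.402, -0.313, 0.1], [0.487, -0.054, 0.104], [0.565, -0.017, 0.109]]
0.115 0.13 1064 [[0.399, -0.389, 0.115], [0.448, -0.149, 0.12], [0.56, -0.035, 0.128]]
0.13 0.2 1088 [[0.538, -0.388, 0.133], [0.557, -0.198, 0.163], [0.578, -0.079, 0.199]]
0.2 0.4 1679 [[0.486, -0.31, 0.202], [0.51, -0.196, 0.251], [0.537, -0.08, 0.292]]
172 [[0.617, -0.196, 0.001], [0.618, -0.282, -0.002], [0.617, -0.338, -0.001]]
174 [[0.611, -0.196, 0.001], [0.612, -0.282, -0.001], [0.611, -0.337, 0.004]]
176 [[0.606, -0.197, -0.003], [0.579, -0.245, 0.131], [0.578, -0.295, 0.132]]
178 [[0.571, -0.166, 0.142], [0.571, -0.241, 0.144], [0.571, -0.292, 0.143]]
180 [[0.565, -0.165, 0.146], 
[... 1162 characters left out ...]
0.519, 0.015, 0.021]), (349, [0.518, 0.007, 0.028]), (352, [0.518, -0.001, 0.027]), (355, [0.518, -0.009, 0.026]), (358, [0.513, -0.014, 0.068]), (361, [0.507, -0.019, 0.105])]
[(328, [0.465, 0.065, 0.003]), (331, [0.465, 0.057, 0.002]), (334, [0.459, 0.05, 0.062]), (337, [0.459, 0.042, 0.062]), (340, [0.459, 0.034, 0.065]), (343, [0.463, 0.024, 0.021]), (346, [0.464, 0.016, 0.019]), (349, [0.464, 0.007, 0.02]), (352, [0.463, -0.001, 0.025]), (355, [0.464, -0.009, 0.018]), (358, [0.463, -0.017, 0.025]), (361, [0.456, -0.019, 0.103])]
top drawer_front 0.92 [346.2, 214.9] 1269
top lid_edge 0.89 [442.3, 190.1] 2657
side drawer_front 0.83 [326.5, 221.1] 1175
side lid_edge 0.92 [413.8, 227.9] 476
```

View pics/crop.png

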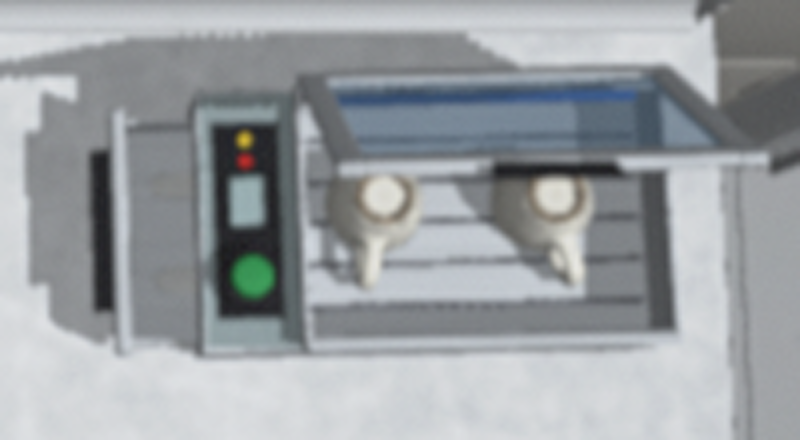

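The crop shows a nearly axis-aligned steriliser: lip edge at y≈0.052 (drawer about 50 mm open), console edge y≈-0.016, centre about (0.485,-0.166), and the lid about 1 rad open with its free edge near z 0.29. The heights agree with those given. I'll check obstacle heights quickly.

```bash
python3 - <<'E'
from h import *
np.set_printoptions(precision=3,suppress=True)
z=np.load("top0.npz");C=cloud("top",z["dep"])
for uv in((205,210),(180,215),(165,235),(150,270),(130,310),(100,360),(150,150),(100,110),(600,150),(600,250),(600,350),(625,200),(400,285),(500,285),(450,285)): print(uv,C[uv[1],uv[0]])
# occupied volume in planned corridor above z .13
m=(z["dep"]>0)&(C[...,2]>.13)&(C[...,0]>.15)&(C[...,0]<.6)&(C[...,1]>-.45)&(C[...,1]<.5)
P=C[m]
for y in np.arange(-.45,.5,.05):
    q=P[(P[:,1]>=y)&(P[:,1]<y+.05)]
    if len(q): print(round(y,2),len(q),q.min(0),q.max(0))
E
```

```text
(205, 210) [0.48  0.357 0.215]
(180, 215) [0.443 0.35  0.423]
(165, 235) [0.397 0.34  0.529]
(150, 270) [0.339 0.32  0.641]
(130, 310) [0.292 0.307 0.733]
(100, 360) [0.256 0.287 0.844]
(150, 150) [0.535 0.363 0.555]
(100, 110) [0.54  0.36  0.733]
(600, 150) [ 0.507 -0.31   0.659]
(600, 250) [ 0.374 -0.374  0.53 ]
(600, 350) [ 0.212 -0.375  0.505]
(625, 200) [ 0.433 -0.324  0.68 ]
(400, 285) [ 0.3   -0.132  0.002]
(500, 285) [ 0.301 -0.405  0.002]
(450, 285) [ 0.301 -0.268  0.004]
-0.45 5479 [ 0.152 -0.45   0.13 ] [ 0.54  -0.4    0.373]
-0.4 11680 [ 0.15 -0.4   0.13] [ 0.6   -0.35   0.675]
-0.35 9477 [ 0.173 -0.35   0.135] [ 0.6   -0.3    0.682]
-0.3 587 [ 0.492 -0.3    0.131] [ 0.579 -0.25   0.284]
-0.25 574 [ 0.484 -0.25   0.131] [ 0.579 -0.2    0.294]
-0.2 588 [ 0.483 -0.2    0.131] [ 0.576 -0.15   0.297]
-0.15 555 [ 0.487 -0.15   0.131] [ 0.576 -0.1    0.284]
-0.1 272 [ 0.487 -0.1    0.132] [ 0.573 -0.076  0.285]
-0.05 1 [ 0.443 -0.044  0.131] [ 0.443 -0.044  0.131]
0.25 3077 [0.15 0.27 0.13] [0.567 0.3   0.899]
0.3 4004 [0.15 0.3  0.13] [0.571 0.35  0.894]
0.35 11587 [0.15  0.35  0.131] [0.584 0.4   0.924]
0.4 1524 [0.169 0.4   0.15 ] [0.554 0.45  0.854]
0.45 3410 [0.15 0.45 0.13] [0.566 0.5   0.602]
```

Call:
move_arm(steps=[0,0,-0.14,0.0,-0.05,0.01,0,0,0,-0.28,0.0,-0.1,0.03,0,0,0,-0.42,0.0,-0.15,0.03,0,0,0,-0.56,0.02,-0.2,0.03,0,0,0,-0.7,0.04,-0.245,0.03,0,0,0,-0.84,0.06,-0.29,0.03,0,0,0,-0.98,0.08,-0.335,0.03,0,0,0,-1.1,0.1,-0.38,0.03,0,0,0,-1.186,0.13,-0.41,0.03,0,0,0,-1.186,0.13,-0.41,0.03,0,0,0,-1.186,0.13,-0.41,0.03,0])

```text
time: 2.1
tool_pos: [0.3366, 0.0991, 0.2494]
ee_rot: [-3.141, -0.001, 1.568]
wrist_force: [0.8, -0.2, 0.5]
width: 0.0095
finger_force: 0.0
```

Call:
move_arm(steps=[0,0,0,0.05,0,0,0,0,0,0,0.1,0,0,0,0,0,0,0.148,0,0,0,0,0,0,0.148,0,-0.05,0,0,0,0,0.148,0,-0.1,0,0,0,0,0.148,0,-0.15,0,0,0,0,0.148,0,-0.19,0,0,0,0,0.148,0,-0.19,0,0,0,0,0.148,-0.02,-0.19,0,0,0,0,0.148,-0.035,-0.19,0,0,0,0,0.148,-0.045,-0.19,0,0,0,0,0.148,-0.045,-0.19,0])

```text
time: 3.3
tool_pos: [0.4857, 0.0549, 0.0618]
ee_rot: [3.138, 0.0, 1.571]
wrist_force: [0.1, -0.6, 0.2]
width: 0.0006
finger_force: 0.0
```

Call:
move_arm(steps=[0,0,0,0,-0.006,0,0,0,0,0,0,-0.012,0,0,0,0,0,0,-0.018,0,0,0,0,0,0,-0.024,0,0,0,0,0,0,-0.03,0,0,0,0,0,0,-0.034,0,0,0,0,0,0,-0.038,0,0,0,0,0,0,-0.038,0,0])

```text
time: 4.1
tool_pos: [0.4841, 0.0158, 0.0592]
ee_rot: [-3.141, 0.001, 1.57]
wrist_force: [0.3, -0.2, -0.1]
width: 0.0004
finger_force: 0.0
```

Call:
move_arm(steps=[0,0,0,0,-0.003,0,0,0,0,0,0,-0.005,0,0,0,0,0,0,-0.005,0,0])

```text
time: 4.4
tool_pos: [0.4841, 0.0117, 0.0592]
ee_rot: [-3.141, -0.0, 1.571]
wrist_force: [-0.0, 1.9, 0.0]
width: 0.0005
finger_force: 0.8
```

```bash
python3 - <<'E'
from h import *
im,dep=snapshot("side")
cv2.imwrite("pics/s1.png",cv2.resize(im[170:310,260:460],None,fx=4,fy=4,interpolation=cv2.INTER_CUBIC)[...,::-1])
im,dep=snapshot("top");C=cloud("top",dep)
print([(u,C[228,u].round(3).tolist()) for u in range(334,364,3)])
print(get_obs()["wrist_force"])
E
```

```text
[(334, [0.457, 0.048, 0.001]), (337, [0.457, 0.04, -0.003]), (340, [0.443, 0.037, 0.161]), (343, [0.44, 0.031, 0.183]), (346, [0.441, 0.023, 0.18]), (349, [0.44, 0.016, 0.184]), (352, [0.44, 0.009, 0.186]), (355, [0.44, 0.002, 0.185]), (358, [0.44, -0.005, 0.185]), (361, [0.443, -0.014, 0.161])]
[0.28696849 1.75963486 0.02297382]
```

View pics/s1.png

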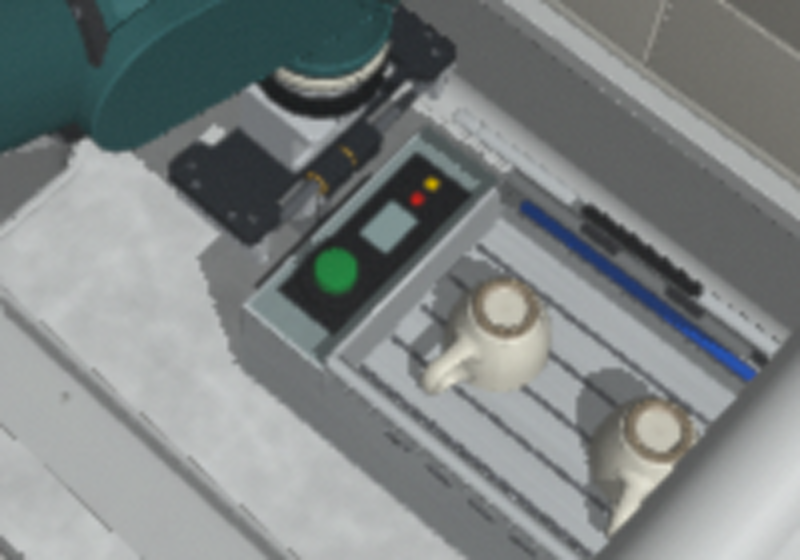

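The crop shows the drawer front almost at the console's end at (270,270), with the green key at (335,270) clear of the gripper. I'll creep to the stop.

Call:
move_arm(steps=[0,0,0,0,-0.002,0,0,0,0,0,0,-0.003,0,0,0,0,0,0,-0.003,0,0])

```text
time: 4.8
tool_pos: [0.4841, 0.0114, 0.0593]
ee_rot: [-3.141, -0.006, 1.571]
wrist_force: [0.7, 9.1, 0.5]
width: 0.0002
finger_force: 4.2
```

Call:
move_arm(steps=[0,0,0,0,-0.001,0,0,0,0,0,0,-0.0015,0,0,0,0,0,0,-0.0015,0,0])

```text
time: 5.1
tool_pos: [0.4841, 0.0114, 0.0593]
ee_rot: [-3.141, -0.008, 1.572]
wrist_force: [0.5, 12.4, -0.2]
width: 0.0006
finger_force: 5.9
```

Drawer is at its stop (12 N, no further motion). I'll back off and rise, then go behind the lid.

Call:
move_arm(steps=[0,0,0,0,0.02,0,0,0,0,0,0,0.05,0,0,0,0,0,0,0.05,0.05,0,0,0,0,0,0.05,0.1,0,0,0,0,0,0.05,0.15,0,0,0,0,0,0.05,0.2,0,0,0,0,0,0.05,0.25,0,0,0,0,0,0.05,0.3,0,0,0,0,0,0.05,0.34,0,0,0,0,0,0.05,0.36,0,0,0,0,0,0.05,0.36,0])

```text
time: 6.2
tool_pos: [0.4851, 0.0567, 0.4234]
ee_rot: [3.134, 0.001, 1.57]
wrist_force: [0.7, 0.1, -0.4]
width: 0.0005
finger_force: 0.0
```

Call:
move_arm(steps=[0,0,0,0.02,-0.04,0,0,0,0,0,0.04,-0.08,0,0,0,0,0,0.055,-0.12,0,0,0,0,0,0.055,-0.16,0,0,0,0,0,0.055,-0.187,0,0,0,0,0,0.055,-0.187,0,0,0,0,0,0.055,-0.187,0,0])

```text
time: 6.9
tool_pos: [0.5392, -0.1302, 0.4175]
ee_rot: [-3.138, -0.001, 1.569]
wrist_force: [0.0, -0.6, 0.1]
width: 0.0007
finger_force: 0.0
```

Call:
move_arm(steps=[0,0,0,0,0,-0.045,0,0,0,0,0,0,-0.09,0,0,0,0,0,0,-0.12,0,0,0,0,0,0,-0.134,0,0,0,0,0,0,-0.134,0,0,0,0,-0.012,0,-0.134,0,0,0,0,-0.02,0,-0.134,0,0,0,0,-0.02,0,-0.134,0])

```text
time: 7.7
tool_pos: [0.5192, -0.1299, 0.2884]
ee_rot: [3.137, 0.002, 1.57]
wrist_force: [0.3, -0.6, -0.1]
width: 0.0003
finger_force: 0.0
```

```bash
python3 - <<'E'
from h import *
im,dep=snapshot("side")
cv2.imwrite("pics/s2.png",cv2.resize(im[130:310,260:500],None,fx=3,fy=3,interpolation=cv2.INTER_CUBIC)[...,::-1])
print(get_obs()["wrist_force"])
E
```

```text
[-0.55981069 -0.43929919  0.09848341]
```

View pics/s2.png

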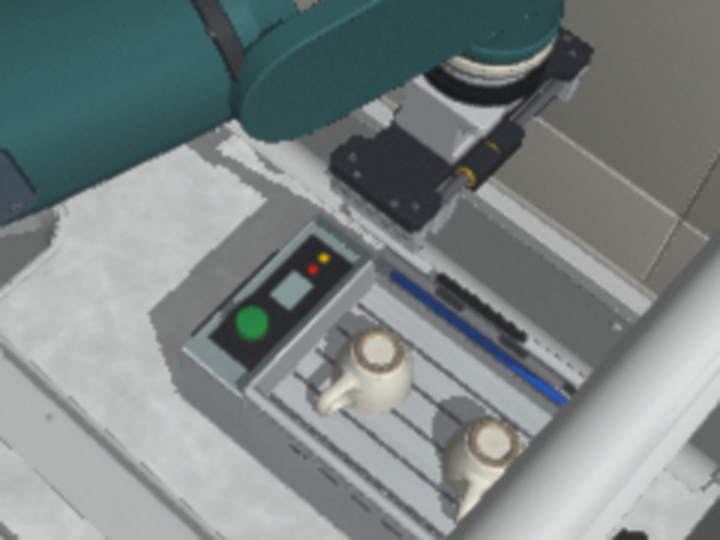

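The drawer is still home (its lip is a thin dark line by (230,290)) and the mugs are undisturbed. Pushing the lid along its arc.

Call:
move_arm(steps=[0,0,0,-0.01,0,-0.006,0,0,0,0,-0.019,0,-0.012,0,0,0,0,-0.026,0,-0.016,0,0,0,0,-0.0325,0,-0.0205,0,0,0,0,-0.0325,0,-0.0205,0])

```text
time: 8.25
tool_pos: [0.4863, -0.1298, 0.2651]
ee_rot: [-3.142, 0.0, 1.57]
wrist_force: [-0.1, 1.4, -0.0]
width: 0.0004
finger_force: 0.1
```

Call:
move_arm(steps=[0,0,0,-0.006,0,-0.005,0,0,0,0,-0.0125,0,-0.0105,0,0,0,0,-0.018,0,-0.016,0,0,0,0,-0.0235,0,-0.0215,0,0,0,0,-0.0235,0,-0.0215,0])

```text
time: 8.75
tool_pos: [0.4621, -0.1294, 0.2421]
ee_rot: [-3.139, -0.001, 1.57]
wrist_force: [-0.5, -0.2, -0.1]
width: 0.0008
finger_force: 0.0
```

```bash
python3 - <<'E'
from h import *
im,dep=snapshot("top");C=cloud("top",dep)
cv2.imwrite("pics/t2.png",cv2.resize(im[150:290,300:520],None,fx=3.5,fy=3.5,interpolation=cv2.INTER_CUBIC)[...,::-1])
for v in range(176,240,4): print(v,C[v,450].round(3),C[v,470].round(3))
print(get_obs()["wrist_force"])
E
```

```text
176 [ 0.479 -0.111  0.616] [ 0.479 -0.142  0.614]
180 [ 0.472 -0.11   0.619] [ 0.473 -0.14   0.617]
184 [ 0.467 -0.111  0.617] [ 0.466 -0.14   0.619]
188 [ 0.461 -0.111  0.616] [ 0.461 -0.14   0.617]
192 [ 0.455 -0.111  0.616] [ 0.455 -0.14   0.616]
196 [ 0.449 -0.111  0.612] [ 0.449 -0.139  0.617]
200 [ 0.444 -0.112  0.607] [ 0.443 -0.14   0.615]
204 [ 0.439 -0.113  0.603] [ 0.438 -0.141  0.611]
208 [ 0.434 -0.115  0.596] [ 0.432 -0.141  0.608]
212 [ 0.429 -0.118  0.583] [ 0.427 -0.143  0.602]
216 [ 0.428 -0.13   0.539] [ 0.422 -0.145  0.594]
220 [ 0.454 -0.212  0.236] [ 0.417 -0.148  0.585]
224 [ 0.444 -0.21   0.243] [ 0.412 -0.152  0.571]
228 [ 0.435 -0.207  0.251] [ 0.405 -0.148  0.581]
232 [ 0.441 -0.257  0.065] [ 0.398 -0.146  0.588]
236 [ 0.43  -0.257  0.065] [ 0.391 -0.142  0.599]
[-0.14932353  0.0295912   0.24728859]
```

View pics/t2.png

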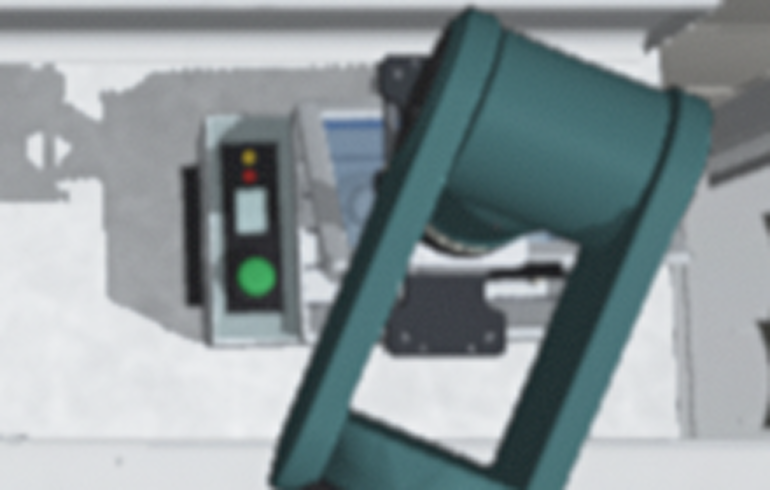

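The top view shows the lid following (near edge now at about z 0.25, row 228). Drawer shut, key clear. Continuing.

Call:
move_arm(steps=[0,0,0,-0.005,0,-0.006,0,0,0,0,-0.01,0,-0.0125,0,0,0,0,-0.0145,0,-0.019,0,0,0,0,-0.019,0,-0.026,0,0,0,0,-0.023,0,-0.033,0,0,0,0,-0.0265,0,-0.04,0,0,0,0,-0.03,0,-0.0475,0,0,0,0,-0.0325,0,-0.055,0,0,0,0,-0.035,0,-0.0625,0,0,0,0,-0.037,0,-0.07,0,0,0,0,-0.0385,0,-0.078,0,0,0,0,-0.04,0,-0.086,0])

```text
time: 10.0
tool_pos: [0.4233, -0.1297, 0.1568]
ee_rot: [3.142, 0.0, 1.571]
wrist_force: [-0.3, -0.8, 1.3]
width: 0.0007
finger_force: 0.8
```

Call:
move_arm(steps=[0,0,0,-0.001,0,-0.005,0,0,0,0,-0.001,0,-0.01,0,0,0,0,-0.001,0,-0.014,0,0,0,0,-0.001,0,-0.014,0])

```text
time: 10.4
tool_pos: [0.4224, -0.1295, 0.1437]
ee_rot: [3.142, -0.0, 1.571]
wrist_force: [-1.5, -0.0, 2.9]
width: 0.0004
finger_force: 1.6
```

Call:
move_arm(steps=[0,0,0,0,0,-0.0015,0,0,0,0,0,0,-0.003,0,0,0,0,0,0,-0.003,0])

```text
time: 10.7
tool_pos: [0.4225, -0.1296, 0.1435]
ee_rot: [3.14, 0.0, 1.571]
wrist_force: [-6.3, 2.2, 14.4]
width: 0.0007
finger_force: 7.1
```

Call:
move_arm(steps=[0,0,0,0,0,-0.0015,0,0,0,0,0,0,-0.002,0,0,0,0,0,0,-0.002,0])

```text
time: 11.0
tool_pos: [0.4225, -0.1296, 0.1434]
ee_rot: [3.14, 0.001, 1.571]
wrist_force: [-8.3, 2.9, 21.6]
width: 0.0003
finger_force: 10.9
```

Lid is on its stop. Lift clear and look.

Call:
move_arm(steps=[0,0,0,0,0,0.02,0,0,0,0,0,0,0.06,0,0,0,0,0,0,0.1,0,0,0,0,0,0.05,0.12,0,0,0,0,0,0.1,0.12,0,0,0,0,0,0.15,0.12,0,0,0,0,-0.03,0.19,0.12,0,0,0,0,-0.06,0.21,0.12,0,0,0,0,-0.06,0.21,0.12,0])

```text
time: 11.9
tool_pos: [0.3602, 0.0828, 0.2587]
ee_rot: [3.141, -0.001, 1.577]
wrist_force: [-0.3, -0.5, 0.3]
width: 0.0003
finger_force: 0.0
```

```bash
python3 - <<'E'
from h import *
np.set_printoptions(precision=4,suppress=True)
im,dep=snapshot("top");C=cloud("top",dep)
cv2.imwrite("pics/t3.png",cv2.resize(im[150:290,300:520],None,fx=3.5,fy=3.5,interpolation=cv2.INTER_CUBIC)[...,::-1])
for v in range(172,256,4): print(v,C[v,400].round(3),C[v,470].round(3))
print([(u,C[215,u].round(3).tolist()) for u in range(340,368,3)])
hsv=cv2.cvtColor(im,cv2.COLOR_RGB2HSV)
g=(hsv[...,0]>50)&(hsv[...,0]<80)&(hsv[...,1]>120)&(hsv[...,2]>80);g[:, :350]=0;g[:,400:]=0;g[:200]=0
uv=np.argwhere(g).mean(0)[::-1];print("green",g.sum(),uv,np.median(C[g],0),atz("top",uv,.12),C[int(uv[1])-1:int(uv[1])+2,int(uv[0]),2])
im2,d2=snapshot("side");h2=cv2.cvtColor(im2,cv2.COLOR_RGB2HSV)
g=(h2[...,0]>50)&(h2[...,0]<80)&(h2[...,1]>120)&(h2[...,2]>80);g[:, :325]=0;g[:,365:]=0;g[:220]=0;g[255:]=0
uv=np.argwhere(g).mean(0)[::-1];C2=cloud("side",d2);print("side",g.sum(),uv,np.median(C2[g],0),atz("side",uv,.12))
E
```

```text
172 [ 0.616 -0.139  0.005] [ 0.617 -0.338 -0.002]
176 [ 0.606 -0.14  -0.004] [ 0.606 -0.339 -0.004]
180 [ 0.568 -0.117  0.132] [ 0.568 -0.294  0.134]
184 [ 0.558 -0.117  0.132] [ 0.558 -0.295  0.131]
188 [ 0.547 -0.117  0.132] [ 0.548 -0.296  0.127]
192 [ 0.537 -0.117  0.132] [ 0.537 -0.294  0.131]
196 [ 0.527 -0.117  0.131] [ 0.527 -0.293  0.131]
200 [ 0.517 -0.116  0.131] [ 0.517 -0.294  0.128]
204 [ 0.507 -0.116  0.129] [ 0.507 -0.293  0.129]
208 [ 0.496 -0.115  0.133] [ 0.497 -0.293  0.128]
212 [ 0.486 -0.116  0.128] [ 0.486 -0.292  0.128]
216 [ 0.476 -0.115  0.131] [ 0.476 -0.292  0.13 ]
220 [ 0.466 -0.116  0.125] [ 0.466 -0.291  0.131]
224 [ 0.456 -0.115  0.13 ] [ 0.456 -0.29   0.131]
228 [ 0.445 -0.115  0.131] [ 0.446 -0.291  0.126]
232 [ 0.435 -0.114  0.133] [ 0.436 -0.291  0.127]
236 [ 0.425 -0.114  0.131] [ 0.426 -0.29   0.127]
240 [ 0.416 -0.114  0.128] [ 0.415 -0.288  0.134]
244 [ 0.405 -0.113  0.133] [ 0.406 -0.288  0.13 ]
248 [ 0.4   -0.131  0.025] [ 0.402 -0.328  0.001]
252 [ 0.391 -0.135 -0.001] [ 0.391 -0.327  0.004]
[(340, [0.494, 0.031, -0.003]), (343, [0.494, 0.023, -0.001]), (346, [0.494, 0.015, -0.0]), (349, [0.493, 0.006, 0.002]), (352, [0.486, 0.001, 0.062]), (355, [0.487, -0.007, 0.059]), (358, [0.486, -0.014, 0.065]), (361, [0.481, -0.019, 0.106]), (364, [0.481, -0.027, 0.105]), (367, [0.481, -0.034, 0.107])]
green 94 [372.7872 228.5851] [ 0.4439 -0.0472  0.1252] [ 0.4448 -0.0475  0.12  ] [0.1334 0.1279 0.1216]
side 94 [343.5638 237.1277] [ 0.4376 -0.049   0.1253] [ 0.4402 -0.0473  0.12  ]
```

View pics/t3.png

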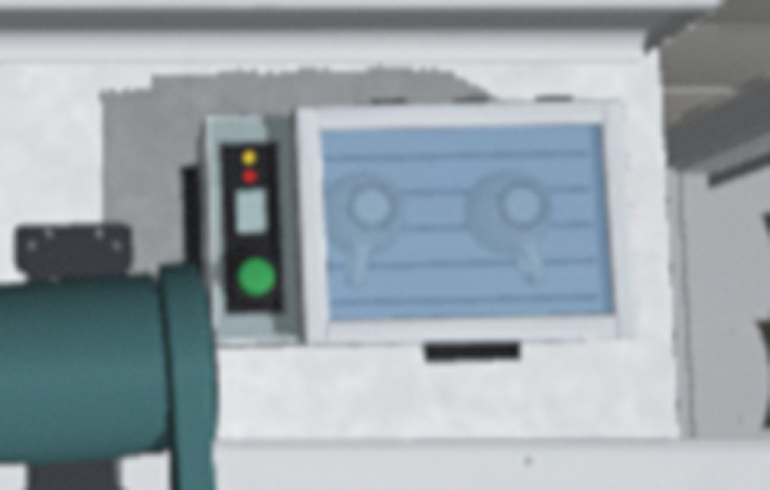

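Top view: lid flat (z≈0.131 everywhere), drawer lip tight to the front at (190,215), key at (257,276) in the crop → (0.443,-0.0475, ~0.124). Going over the key and pressing.

Call:
move_arm(steps=[0,0,0,0.02,-0.04,0,0,0,0,0,0.045,-0.08,0,0,0,0,0,0.07,-0.11,0,0,0,0,0,0.083,-0.13,0,0,0,0,0,0.083,-0.13,-0.04,0,0,0,0,0.083,-0.13,-0.08,0,0,0,0,0.083,-0.13,-0.11,0,0,0,0,0.083,-0.13,-0.11,0])

```text
time: 12.8
tool_pos: [0.4426, -0.0505, 0.1428]
ee_rot: [-3.131, -0.002, 1.568]
wrist_force: [-0.4, 0.5, -0.2]
width: 0.0005
finger_force: 0.0
```

Call:
move_arm(steps=[0,0,0,0,0,-0.004,0,0,0,0,0,0,-0.008,0,0,0,0,0,0,-0.011,0,0,0,0,0,0,-0.011,0])

```text
time: 13.2
tool_pos: [0.4467, -0.0502, 0.139]
ee_rot: [3.138, 0.001, 1.571]
wrist_force: [1.0, -0.5, 2.0]
width: 0.0006
finger_force: 0.9
```

Call:
move_arm(steps=[0,0,0,-0.002,0.002,-0.002,0,0,0,0,-0.002,0.002,-0.004,0,0,0,0,-0.002,0.002,-0.006,0,0,0,0,-0.002,0.002,-0.006,0])

```text
time: 13.6
tool_pos: [0.4446, -0.0479, 0.1335]
ee_rot: [3.138, 0.001, 1.571]
wrist_force: [0.4, -1.4, 8.6]
width: 0.0003
finger_force: 4.2
```

Call:
move_arm(steps=[0,0,0,0,0,-0.0015,0,0,0,0,0,0,-0.003,0,0,0,0,0,0,-0.003,0])

```text
time: 13.9
tool_pos: [0.4447, -0.0479, 0.1332]
ee_rot: [3.137, 0.001, 1.571]
wrist_force: [-3.7, 0.6, 19.0]
width: 0.0004
finger_force: 9.7
```

Key is bottomed (19 N, no further travel). Release and retreat.

Call:
move_arm(steps=[0,0,0,0,0,0.0,0,0,0,0,0,0,0.01,0,0,0,0,0,0,0.04,0,0,0,0,0,0,0.08,0,0,0,0,0,0,0.12,0,0,0,0,-0.03,0.04,0.13,0,0,0,0,-0.06,0.08,0.13,0,0,0,0,-0.08,0.12,0.13,0,0,0,0,-0.08,0.12,0.13,0,0,0,0,-0.08,0.12,0.13,0])

```text
time: 14.9
tool_pos: [0.3627, 0.073, 0.258]
ee_rot: [-3.141, 0.0, 1.574]
wrist_force: [0.9, 0.4, -0.4]
width: 0.0007
finger_force: 0.0
```

```bash
python3 - <<'E'
from h import *
im,dep=snapshot("top");C=cloud("top",dep)
print(C[180:246:8,400,2].round(3),[(u,C[215,u].round(3).tolist()) for u in range(346,364,3)],C[226:232,371:375,2].round(3).mean(), C[200:204,371:375].mean((0,1)))
cv2.imwrite("pics/t4.png",cv2.resize(im[150:290,300:520],None,fx=3.5,fy=3.5,interpolation=cv2.INTER_CUBIC)[...,::-1])
print(get_obs()["wrist_force"])
E
```

```text
[0.135 0.13  0.132 0.133 0.131 0.136 0.13  0.131 0.132] [(346, [0.494, 0.015, -0.001]), (349, [0.494, 0.006, -0.0]), (352, [0.486, 0.002, 0.064]), (355, [0.487, -0.007, 0.061]), (358, [0.486, -0.015, 0.061]), (361, [0.481, -0.019, 0.107])] 0.12629166666666666 [ 0.51652189 -0.04931704  0.10509969]
[ 0.47680993  1.01503972 -0.30726417]
```

View pics/t4.png

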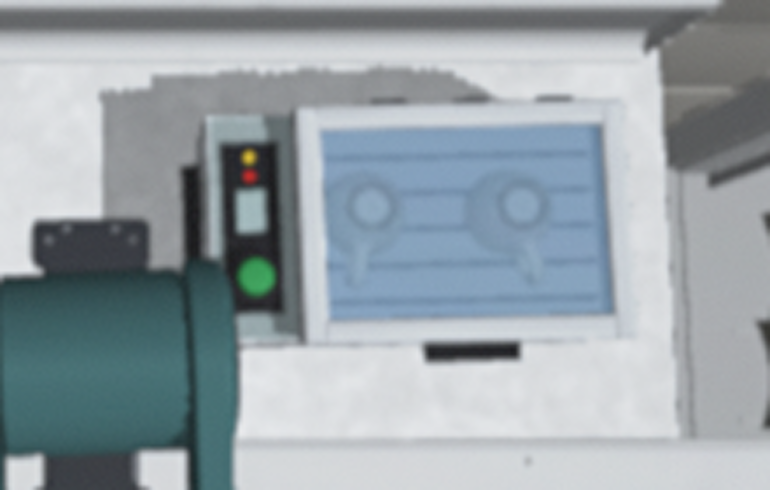

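The lid is flat, the drawer is home at (190,215), the key at (257,276) is back up (z 0.126), and the arm is clear.

```bash
python3 -c "
from bench import *
print(close_job())"
```

```text
the job is handed in; nothing more can be done
None
```

I pushed the drawer fully home, pressed the lid down flat, then pressed the green start key right down and it came back up; the job is handed in, but the interface returned no verdict.

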